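# Hang the key safe back on the display rack

## Task

The portable key safe standing on the bench is ready for stock: hang it by its shackle on the one empty hook of the wire display rack, keypad facing out towards you, and leave it hanging free and still. Leave the rest of the stock and everything else on the bench where it is.

Things in the scene. Friction and masses are not known exactly. Their poses are not given: they have to be found in the camera images.
- safe: Portable key safe to hang: dark steel box 40 thick (x) x 62 wide (y) x 115 mm high (z) with a U-shackle on top (179 mm overall), 0.33 to 0.6 kg, standing on the bench. Origin: centre of its underside; z up; the keypad front faces -x, roughly to the robot. Centre of mass about 60 mm up. The shackle bars a grip from straight above: hold the 62 mm sides, fingers coming slantwise from the front.
- safe_window (a point): Centre of the opening of the key safe's shackle, 142.5 mm above its origin; axes as the safe's. The shackle is a rigid 9 mm round bar in the safe's y-z plane (x = 0): legs at y = +-21 mm (33 mm clear between them), underside of its bow 170 mm above the origin, that is 55 mm above the box's top.
- hook_free: The one empty hook of the rack (fixed): a 7 mm round prong. Origin: on the prong's axis at its root in the plane of the wire grid, 310 mm above the bench; z up. The prong runs level along -x (out of the grid, towards the robot) for 85 mm, then its end bends up at 45 degrees. Which of the rack's three places is the empty one varies.
- hook_tip (a point): Centre of the round end of the upturned tip of the empty hook, 97 mm out from the grid (-x) and 12 mm above the prong's axis (metal reaches 3.5 mm further); axes as hook_free.
- hook_seat (a point): Point on the axis of the empty hook's prong 65 mm out from the grid: where the shackle may rest; axes as hook_free.
- rack: Fixed counter-top display rack: upright grid of steel wire 450 mm wide (y), 395 mm high, on two flat feet 200 mm long (along x) at y = +-150 mm. Origin: on the bench under the middle of the grid; -x is its front, where three like hooks stand out at y = -150, 0 and +150 mm.
- safe_b: A second key safe, same make, hanging by its shackle on another hook of the rack. Origin: centre of its underside. Leave alone.
- padlock_hung: Brass padlock hanging by its shackle on the remaining hook: body 26 x 56 x 46 mm, 97 mm high overall; origin: centre of its underside. Leave alone.
- padlock_bench: Steel padlock standing on the bench, 30 x 60 mm, 100 mm high overall; origin: centre of its underside. Leave alone.
- cylinder: Brass lock cylinder, 37 mm across, 34 mm high, standing on the bench; origin: centre of its underside. Leave alone.
- screwdriver: Screwdriver lying on the bench, about 200 mm long; origin: under its middle. Leave alone.
- stock_box: Small closed carton 75 x 115 x 42 mm on the bench; origin: centre of its underside. Leave alone.
- lube_can: White spray can, 52 mm across, 160 mm high, standing at the right rear; origin: centre of its underside. Leave alone.
- knob_set: Brass door knob on its rose, 64 mm across, 60 mm high, behind the rack; origin: centre of its underside. Leave alone.
Not all that is in view belongs to the job. Leave any blue look-alike of the safe alone.

How it is judged:
At the end, for the whole second after the job is handed in: The empty hook's prong passes through the key safe's shackle, its tip on the keypad side, and carries the safe: underside over 60 mm above the bench, upright within 20 degrees, released and still (sway below 80 mm/s and 0.8 rad/s) (x of hook_tip in the frame of safe below -0.006 m and x of hook_free in the frame of safe above 0.006 m and y of hook_seat in the frame of safe between -0.022 and 0.022 m and z of hook_seat in the frame of safe between 0.115 and 0.185 m and contact force between safe and hook_free above 1.5 N and height (world z) of safe above 0.06 m and angle between safe's own z axis and vertical below 0.35 rad and linear speed of safe below 0.08 m/s and angular speed of safe below 0.8 rad/s); the robot touches nothing.
It fails at once if the stock already hanging on the rack is moved by more than 50 mm (distance of any of safe_b, padlock_hung from where it was at the start of the episode above 0.05 m).
It fails at once if something else on the bench is moved by more than 50 mm (distance of any of padlock_bench, cylinder, screwdriver, stock_box, lube_can, knob_set from where it was at the start of the episode above 0.05 m).
It also fails if it takes over 67 s, if anything falls off the work surface, if the arm or the gripper's body presses on something with over 40 N, if the wrist force passes 120 N, or if a joint passes its speed limit or range.

## Robot

A 6-joint arm with a two-finger parallel gripper is mounted at the origin on the work surface. World frame = base frame: x ahead of the robot, y to its left, z up, the work surface at z = 0. Lengths are in m, angles in rad, forces in N, time in s.
With the tool pointing down it reaches from about 0.25 to 0.775 m from the base axis. Payload 4 kg.
Tool frame: the origin (TCP) lies at the centre of the arm's flange, where the gripper is bolted on; the fingertips stand ahead of it and the grasp point (between the pads) lies 180 mm ahead of it (robot.tcp_to_tips is the z of the fingertips in the tool frame, in m); z points along the fingers, y is the direction in which the jaws open and shut (so a half turn about z gives the same grasp; the last joint's range is limited). The gripper opens to 94 mm and grips with 3 to 60 N. Pads are 16 mm wide; open, the fingers measure 119 mm over their backs; the gripper's body (75 mm by 177 mm) begins 78 mm behind the grasp point.
Start: joints at [-1.365, 0.087, 1.371, -0, 1.684, -0.103], TCP at [0.167, -0.524, 0.405] pointing down, gripper open.
Joint ranges: [-3.1, 3.1], [-0.76, 2.03], [0.27, 2.55], [-1.08, 4.22], [0.17, 2.65], [-2.57, 2.57]. Speed limits (rad/s): [2.79, 2.79, 3.14, 3.14, 3.14, 3.14].

## Interface

Orientations are given as [roll, pitch, yaw] about the fixed x, y, z axes, in that order (R = Rz(yaw) Ry(pitch) Rx(roll)).
In Python, from bench import robot gives the robot as it stands.
- The arm moves only by the tool move_arm, never from a script. Its argument "increments" is a list that holds one entry, the list of rows, each a list of 7 numbers: the opening, from 0 (shut) to 1 (fully open), then the shift along the tool's x, y, z as a fraction of full scale, then the turn, a rotation vector about the tool's x, y, z as a fraction of full scale. In form: [[[jaw, dx, dy, dz, rx, ry, rz], ...]]. A call has 1 to 8 rows; each row is the pose to reach, as a shift and turn from the pose commanded when the call began, along the tool's axes at that moment; what a row does not reach only later rows make up. Full scale, the value 1, is 0.1 m for a shift and pi/2 rad for a turn. A row lasts 1/12 s, in which the tool goes at most 41.7 mm and 7.16 degrees, less where a joint would pass 70% of its speed; a pose out of reach is approached as far as the arm can. A call with a number of a shift or a turn outside -1 to 1 is refused whole. A call with a gripper value outside its range is refused whole. The fingers move at their own pace and stop on an object; the grip force is fixed at half the most. Time passes only in rows, so rows that repeat a pose let the fingers close. It gives the time, the measured TCP pose, the force and the opening at its end, in the units of the state.
- robot.get_obs(): the state, without advancing time (a new reading comes with each control period).
- robot.snapshot(name): name is "scene" or "side" or "wrist"; returns (picture, depth): 420x560x3 uint8, red, green, blue; 420x560 float32, m along the optical axis (not along the pixel's ray), 0 where there is no reading.
- robot.camera_params(name): a dict with "mtx" (3x3 intrinsics, pixels), "k1" (the pictures are not rectified: a ray, as slopes to the right and down, at radius r is drawn at 1 + k1 r^2 times it, then the intrinsics apply), "R" (3x3) and "t" (3): a world point X has camera coordinates R X + t. Camera axes: x right, y down, z forward; pixel columns grow to the right and rows downward; lengths in m; the calibration is good to about 2 mm. A picture is of the moment at which its call begins: read the wrist's pose just before it. camera_params takes no time and is no camera call; for the wrist camera it gives the pose at the moment of the call.
- robot.close_job(): hands the job in, once; it reports no verdict.
The state is a dict: "time": time; "joint_positions": joint angles; "qvel": joint speeds; "joint_torque": joint torques, N m; "tool_pos": TCP position; "ee_rot": TCP orientation; "wrist_force": force on the tool from outside, world axes, zero at the start; "wrist_torque": the same for the moment, N m; "width": finger opening in m.
Only numpy, scipy, OpenCV 4.12 (cv2) and the standard library are available. Lean on these libraries where they do the work, as an engineer would, in place of code of your own. Each camera call takes 0.05 s, during which the arm holds its last target.

## Working session

There is one attempt and no reset: what is moved stays moved. The work goes in short steps, Python scripts to look and compute and a tool call to move; the robot and the scene stay as the last step left them, time stands still between calls to the robot, and variables do not carry over. Pictures are saved under pics/ and viewed, and the job is handed in when it is done.

Besides the shell and the picture viewer there is one more tool, called after "Request:" as name(argument=value, ...) on one line, values as JSON. move_arm: Moves the arm, as the interface text tells. Its arguments: {"type":"object","properties":{"increments":{"type":"array","items":{"type":"array","items":{"type":"array","items":{"type":"number","minimum":-1,"maximum":1}}}}},"required":["increments"]}

```bash
ls; mkdir -p pics
python3 - <<'E'
from bench import robot
import cv2,numpy as np
print(robot.get_obs())
for n in ["scene","side","wrist"]:
    p=robot.camera_params(n);print(n,p)
    im,d=robot.snapshot(n)
    cv2.imwrite(f"pics/{n}0.png",im[:,:,::-1]); np.save(f"pics/{n}0.npy",d)
E
```

```text
pics
{'time': 0.0, 'joint_positions': array([-1.36510899e+00,  8.79485250e-02,  1.37221964e+00, -1.16734453e-05,
        1.68357361e+00, -1.03094124e-01]), 'qvel': array([ 0.00018965,  0.00099291,  0.0007786 , -0.00063769,  0.00157713,
       -0.00179205]), 'joint_torque': array([ 4.06163617e-04, -3.40178096e+01, -3.02431655e+01,  7.17579131e-02,
        3.27390363e-02, -1.62616439e-04]), 'tool_pos': array([ 0.16711936, -0.52388539,  0.4035248 ]), 'ee_rot': array([-3.13945375e+00, -2.09628564e-04,  3.08779932e-01]), 'wrist_force': array([ 0.20504358, -0.56927732, -0.93616134]), 'wrist_torque': array([-0.00641824,  0.01444087, -0.02121497]), 'width': 0.09415264006827768}
scene {'mtx': array([[482.52649173,   0.        , 277.01020692],
       [  0.        , 482.52649173, 210.88160709],
       [  0.        ,   0.        ,   1.        ]]), 'k1': 0.020160479496981746, 'R': array([[-0.64208125,  0.7666328 ,  0.00241078],
       [ 0.63945187,  0.53729218, -0.54992582],
       [-0.42288647, -0.35155548, -0.83521002]]), 't': array([ 0.39426005, -0.21650537,  1.4620616 ])}
side {'mtx': array([[395.26276109,   0.        , 283.12482576],
       [  0.        , 395.26276109, 211.5685705 ],
       [  0.        ,   0.        ,   1.        ]]), 'k1': -0.0768569525908442, 'R': array([[ 0.98791721, -0.15483656,  0.00672519],
       [-0.08816597, -0.59716131, -0.79726102],
       [ 0.12746117,  0.78703495, -0.60359724]]), 't': array([-0.5768971 ,  0.16680447,  1.06562833])}
wrist {'mtx': array([[317.04307653,   0.        , 281.08163124],
       [  0.        , 317.04307653, 211.03138251],
       [  0.        ,   0.        ,   1.        ]]), 'k1': -0.07229480654021213, 'R': array([[ 0.30273426, -0.95307406, -0.00134159],
       [-0.91306429, -0.29042856,  0.28629505],
       [-0.27325002, -0.08544636, -0.95814057]]), 't': array([-0.54938813, -0.0280852 ,  0.3930777 ])}
```

View pics/scene0.png

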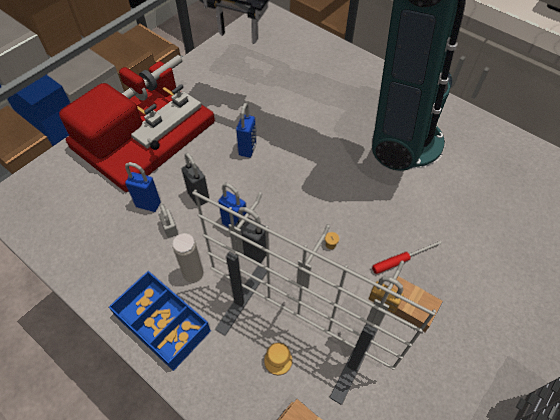

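View pics/side0.png

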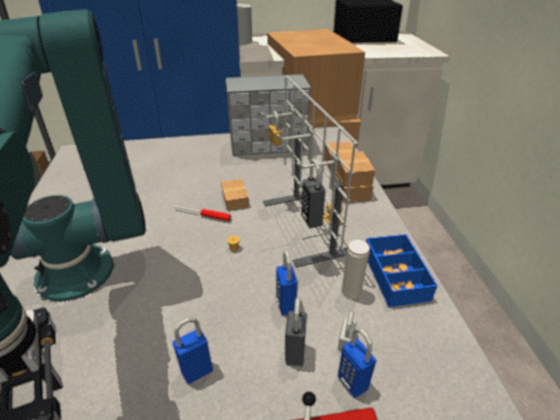

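View pics/wrist0.png

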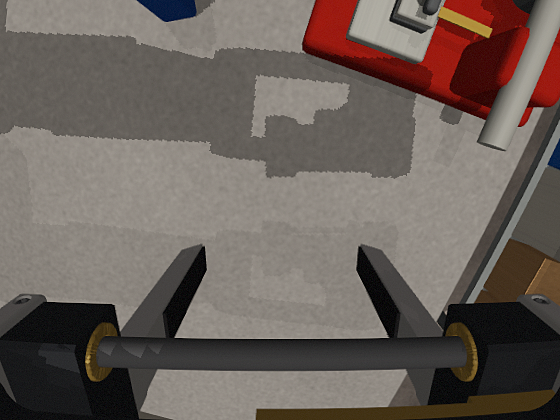

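The dark safe is at about scene (195,180) and side (296,335). The empty hook looks like the middle one, at scene (320,235). Next I'll localise both with the depth images.

```bash
cat > h.py <<'E'
import cv2,numpy as np
from bench import robot
def cloud(n,d,p=None):
    p=p or robot.camera_params(n)
    h,w=d.shape;u,v=np.meshgrid(np.arange(w),np.arange(h))
    K=p['mtx'];k=np.array([p['k1'],0,0,0,0])
    q=cv2.undistortPoints(np.stack([u.ravel(),v.ravel()],1).astype(float)[:,None],K,k)[:,0]
    P=np.c_[q,np.ones(len(q))]*d.ravel()[:,None].astype(float)
    X=(P-p['t'])@p['R']
    X[d.ravel()<=0]=np.nan
    return X.reshape(h,w,3)
def proj(n,X,p=None):
    p=p or robot.camera_params(n)
    return cv2.projectPoints(np.asarray(X,float).reshape(-1,1,3),cv2.Rodrigues(p['R'])[0],p['t'],p['mtx'],np.array([p['k1'],0,0,0,0]))[0][:,0]
E
python3 - <<'E'
from h import *
for n,(x0,y0,x1,y1) in {"scene":(120,130,440,380),"side":(150,60,420,420)}.items():
    im=cv2.imread(f"pics/{n}0.png")[y0:y1,x0:x1]
    s=min(800/(x1-x0),600/(y1-y0)); cv2.imwrite(f"pics/{n}0z.png",cv2.resize(im,None,fx=s,fy=s,interpolation=cv2.INTER_CUBIC)); print(s)
    X=cloud(n,np.load(f"pics/{n}0.npy"))
    pts={"scene":[(196,183),(190,160),(195,203),(322,235),(303,275),(255,240)],"side":[(296,345),(296,320),(298,305),(313,205),(290,120),(297,310)]}[n]
    for u,v in pts: print(n,u,v,X[v,u].round(3))
E
```

```text
2.4
scene 196 183 [ 0.575 -0.304  0.107]
scene 190 160 [ 0.564 -0.322  0.176]
scene 195 203 [ 0.583 -0.318  0.013]
scene 322 235 [0.598 0.097 0.314]
scene 303 275 [0.676 0.114 0.288]
scene 255 240 [ 0.663 -0.018  0.253]
1.6666666666666667
side 296 345 [ 0.553 -0.366  0.081]
side 296 320 [ 0.552 -0.359  0.153]
side 298 305 [ 0.558 -0.344  0.179]
side 313 205 [ 0.643 -0.081  0.218]
side 290 120 [0.645 0.27  0.283]
side 297 310 [ 0.555 -0.352  0.174]
```

View pics/scene0z.png

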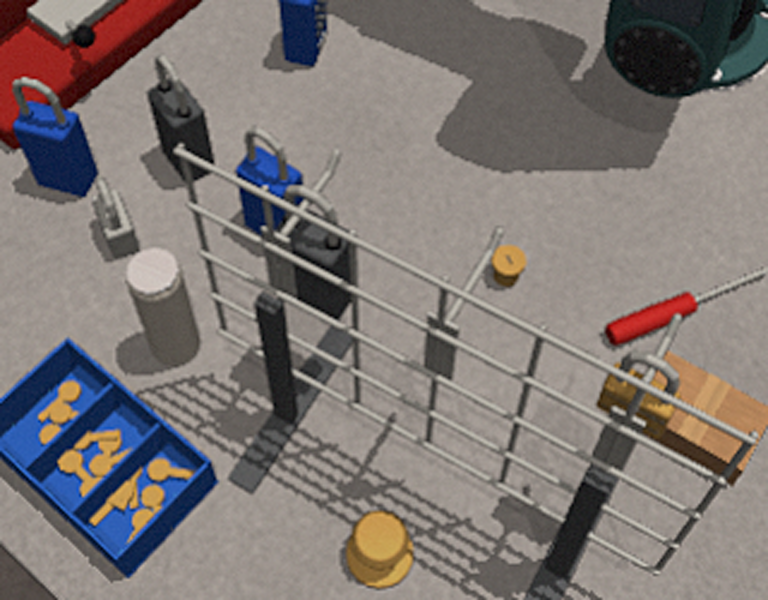

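View pics/side0z.png

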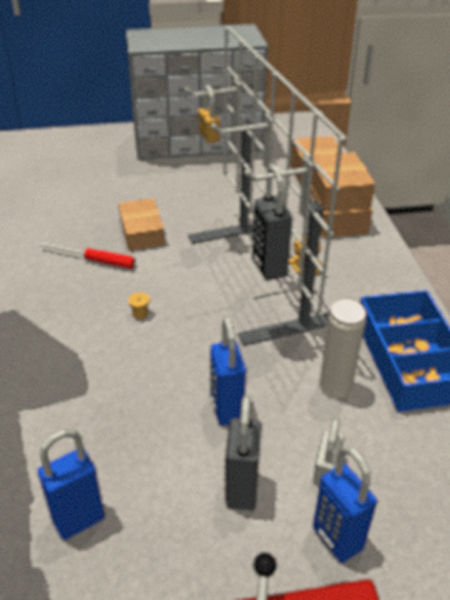

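Run:
```python
from h import *
Xs=cloud("scene",np.load("pics/scene0.npy"));Xd=cloud("side",np.load("pics/side0.npy"))
ims=cv2.imread("pics/scene0.png");imd=cv2.imread("pics/side0.png")
def desc(nm,P):
    P=P[np.isfinite(P).all(1)]; print(nm,len(P),'min',np.percentile(P,2,0).round(3),'max',np.percentile(P,98,0).round(3),'mean',P.mean(0).round(3))
    return P
for nm,X,im in (("scene",Xs,ims),("side",Xd,imd)):
    m=(X[...,2]>0.2)&(X[...,2]<0.45)&(X[...,0]>0.45)&(X[...,0]<.9)&(abs(X[...,1])<0.5)
    P=desc(nm+" rackish",X[m])
    # grid top bar z>.38
    T=X[m&(X[...,2]>0.375)]; T=desc(nm+" top",T)
    a=np.polyfit(T[:,1],T[:,0],1); r=T[:,0]-np.polyval(a,T[:,1]);k=abs(r)<.008;a=np.polyfit(T[k,1],T[k,0],1);print('fit x=a y+b',a,k.sum(),'y',T[k,1].min(),T[k,1].max())
    # hooks: points z .3-.335 in front of grid
    g=np.polyval(a,X[...,1])
    h=m&(X[...,2]>.29)&(X[...,2]<.34)&(X[...,0]<g-.012)
    H=X[h]; H=H[np.isfinite(H).all(1)]
    print(nm,'hooks'); 
    o=np.argsort(H[:,1]);H=H[o]
    for c in np.split(H,np.where(np.diff(H[:,1])>.025)[0]+1):
        if len(c)>5:desc('  hk',c)
    # bench objects: components
    ob=(X[...,2]>0.008)&(X[...,2]<0.2)&(X[...,0]>0.3)&(X[...,0]<.9)&(abs(X[...,1])<0.55)
    n,l,s,c=cv2.connectedComponentsWithStats(ob.astype(np.uint8))
    for i in range(1,n):
        if s[i,4]>60: print(s[i],im[l==i].mean(0).astype(int)); desc('   ',X[l==i])
```

```text
scene rackish 5957 min [ 0.586 -0.108  0.21 ] max [0.72  0.333 0.399] mean [0.664 0.117 0.301]
scene top 1033 min [ 0.643 -0.109  0.378] max [0.718 0.333 0.401] mean [0.678 0.13  0.396]
fit x=a y+b [-0.16930141  0.69997841] 1033 y -0.11259995931486955 0.33662759757532434
scene hooks
  hk 256 min [ 0.607 -0.063  0.297] max [ 0.684 -0.021  0.326] mean [ 0.646 -0.042  0.314]
  hk 149 min [0.581 0.094 0.311] max [0.662 0.112 0.326] mean [0.618 0.103 0.315]
  hk 276 min [0.557 0.23  0.292] max [0.606 0.272 0.326] mean [0.59  0.25  0.314]
[ 109  100  106  182 5293] [ 72  67 104]
    5293 min [ 0.341 -0.546  0.012] max [ 0.757 -0.152  0.163] mean [ 0.589 -0.414  0.068]
[236 103  21  54 789] [93 56 40]
    789 min [ 0.314 -0.357  0.013] max [ 0.376 -0.316  0.177] mean [ 0.353 -0.334  0.088]
[181 152  28  54 712] [57 58 59]
    712 min [ 0.544 -0.362  0.018] max [ 0.583 -0.3    0.178] mean [ 0.565 -0.325  0.101]
[218 183  29  30 461] [126  81  62]
    461 min [ 0.541 -0.221  0.106] max [ 0.58  -0.164  0.179] mean [ 0.562 -0.192  0.129]
[219 208  12  20 148] [68 36 23]
    148 min [ 0.577 -0.2
[... 2683 characters left out ...]
 max [0.461 0.053 0.037] mean [0.444 0.031 0.029]
[ 341  235   86   71 3361] [115  92  78]
    3361 min [ 0.708 -0.242  0.009] max [ 0.896 -0.044  0.161] mean [ 0.806 -0.167  0.058]
[ 276  250   31  116 2116] [98 77 66]
    2116 min [ 0.533 -0.369  0.014] max [ 0.578 -0.178  0.177] mean [ 0.555 -0.285  0.094]
[ 338  310   39   88 2112] [126  90  71]
    2112 min [ 0.636 -0.457  0.015] max [ 0.691 -0.307  0.176] mean [ 0.661 -0.415  0.086]
[ 172  318   41   66 1684] [121  71  45]
    1684 min [ 0.311 -0.376  0.013] max [ 0.375 -0.335  0.177] mean [ 0.344 -0.36   0.091]
[291 391  87  29 822] [ 52  60 149]
    822 min [ 0.539 -0.521  0.042] max [ 0.676 -0.486  0.111] mean [ 0.602 -0.505  0.063]
```

Run:
```python
from h import *
for n in("scene","side"):
    X=cloud(n,np.load(f"pics/{n}0.npy"));im=cv2.imread(f"pics/{n}0.png").astype(int)
    u0,v0,u1,v1={"scene":(178,148,212,210),"side":(280,290,312,370)}[n]
    P=X[v0:v1,u0:u1].reshape(-1,3);c=im[v0:v1,u0:u1].reshape(-1,3)
    m=(P[:,2]>.006)&(P[:,0]>.5)&(P[:,0]<.62)&(P[:,1]<-.27)&(P[:,1]>-.4)&(c[:,0]<c[:,2]+25)
    P=P[m]
    S=P[(P[:,2]>.122)];print(n,'shackle',len(S),S.min(0).round(3),S.max(0).round(3),S.mean(0).round(3))
    a=np.polyfit(S[:,1],S[:,0],1);print(' shackle x=a y+b',a, 'yaw',-np.arctan(a[0]))
    B=P[(P[:,2]<.118)]
    r=cv2.minAreaRect(B[:,:2].astype(np.float32)*1000);print(' body rect',r)
    T=P[(P[:,2]>.108)&(P[:,2]<.12)]; print(' top rect',len(T),cv2.minAreaRect(T[:,:2].astype(np.float32)*1000))
    # hook fit
    h=(X[...,2]>.304)&(X[...,2]<.33)&(X[...,0]<.665)&(X[...,1]>.08)&(X[...,1]<.12)&(X[...,0]>.57)
    H=X[h];L=H[H[:,0]>.605];a=np.polyfit(L[:,0],L[:,1],1);print(' hook y=ax+b',a,'at .62',np.polyval(a,.62),'z',L[:,2].max(),'xmin',H[:,0].min(),H[:,2].max())
```

```text
scene shackle 139 [ 0.549 -0.357  0.122] [ 0.569 -0.308  0.181] [ 0.56  -0.33   0.155]
 shackle x=a y+b [0.23523061 0.63751831] yaw -0.2310304882541287
 body rect ((566.3069458007812, -327.6922607421875), (77.49439239501953, 55.37495040893555), 78.25401306152344)
 top rect 230 ((558.2064208984375, -332.6862487792969), (63.81467056274414, 41.66876983642578), 77.06129455566406)
 hook y=ax+b [ 0.16944915 -0.00177322] at .62 0.1032852556322498 z 0.3180732182005672 xmin 0.5790370799724103 0.3283926299377452
side shackle 157 [ 0.549 -0.361  0.123] [ 0.568 -0.317  0.18 ] [ 0.556 -0.349  0.16 ]
 shackle x=a y+b [0.29605461 0.65880452] yaw -0.28783324736583304
 body rect ((555.4906005859375, -337.14971923828125), (62.3404541015625, 41.6568489074707), 75.58120727539062)
 top rect 376 ((557.1130981445312, -337.1987609863281), (61.44213104248047, 38.82366180419922), 76.00476837158203)
 hook y=ax+b [ 0.16369556 -0.0037936 ] at .62 0.09769764971884302 z 0.31610664732101007 xmin 0.5804108746119762 0.32591371280747194
```

```bash
cat >> h.py <<'E'
from scipy.spatial.transform import Rotation as Rot
def pose():
    o=robot.get_obs(); return np.array(o['tool_pos']),Rot.from_euler('xyz',o['ee_rot']),o
def cmd(p,R,p2,R2):
    d=R.inv().apply(np.asarray(p2)-p)/0.1; w=(R.inv()*R2).as_rotvec()/(np.pi/2)
    return d.round(3),w.round(3)
def target(g,yaw,a,flip=1):
    # tool z: forward(yaw), a below horizontal; tool y = flip*left ; grasp point g
    z=np.array([np.cos(a)*np.cos(yaw),np.cos(a)*np.sin(yaw),-np.sin(a)])
    y=flip*np.array([-np.sin(yaw),np.cos(yaw),0]); x=np.cross(y,z)
    R=Rot.from_matrix(np.c_[x,y,z]); return np.asarray(g)-.18*z,R
E
python3 - <<'E'
from h import *
p,R,o=pose();c=robot.camera_params("wrist");C=-c['R'].T@c['t']
print('tips',robot.tcp_to_tips,'cam in tool',R.inv().apply(C-p),'axis',R.inv().apply(c['R'][2]),'camx',R.inv().apply(c['R'][0]),o['time'])
for f in(1,-1):
    p2,R2=target([.5575,-.335,.06],-.235,np.radians(42),f); print(p2,R2.as_euler('xyz'),cmd(p,R,p2,R2))
E
```

```text
tips 0.1992 cam in tool [0.08492397 0.00014998 0.01967711] axis [-2.86474477e-01  2.73693323e-04  9.58087835e-01] camx [-1.28853536e-03  9.99998945e-01 -6.70946341e-04] 0.15
[ 0.42741058 -0.30385351  0.18044351] [-3.14159265  0.83775804  2.90659265] (array([ 3.148, -1.301,  2.236]), array([-0.681, -0.191, -1.529]))
[ 0.42741058 -0.30385351  0.18044351] [ 3.14159265 -0.83775804 -0.235     ] (array([ 3.148, -1.301,  2.236]), array([-0.146,  0.52 ,  0.325]))
```

Run:
```python
from h import *
p,R,o=pose()
for w in([.23,-.44,.40],[.30,-.36,.38]):
  p2,R2=target([.5575,-.335,.06],-.235,np.radians(42),-1); print(cmd(p,R,w,R2))
```

```text
(array([ 0.854, -0.608,  0.039]), array([-0.146,  0.52 ,  0.325]))
(array([ 1.764, -1.157,  0.24 ]), array([-0.146,  0.52 ,  0.325]))
```

Translate first, while collecting kinematic data.

Request:
move_arm(increments=[[[1,0.2,-0.15,0,0,0,0],[1,0.4,-0.3,0,0,0,0],[1,0.6,-0.45,0,0,0,0],[1,0.85,-0.6,0,0,0,0.1],[1,0.85,-0.6,0,0,0,0.1]]])

```text
time: 0.57
tool_pos: [0.232, -0.4381, 0.4047]
ee_rot: [-3.14, -0.002, 0.151]
wrist_force: [-0.2, 0.2, -0.6]
width: 0.0943
```

```bash
cat >> h.py <<'E'
def log():
    p,R,o=pose(); open('log.txt','a').write(' '.join(map(str,list(o['joint_positions'])+list(p)+list(o['ee_rot'])))+'\n')
    print('t',o['time'],'q',o['joint_positions'].round(3),'p',p.round(4),'rpy',np.round(o['ee_rot'],3),'F',np.round(o['wrist_force'],1),'w',round(o['width'],4))
    return p,R,o
E
python3 - <<'E'
from h import *
open('log.txt','w').write("-1.36510899 0.0879485 1.37221964 0 1.68357361 -0.103094 0.16711936 -0.52388539 0.4035248 -3.13945375 -0.000209628564 0.308779932\n")
p,R,o=log()
p2,R2=target([.5575,-.335,.06],-.235,np.radians(42),-1); print(cmd(p,R,[.30,-.36,.38],R2))
E
```

```text
t 0.5667 q [-1.199 -0.034  1.495  0.002  1.682  0.221] p [ 0.232  -0.4381  0.4047] rpy [-3.14e+00 -2.00e-03  1.51e-01] F [-0.2  0.2 -0.6] w 0.0943
(array([ 0.789, -0.669,  0.25 ]), array([-0.104,  0.525,  0.231]))
```

Request:
move_arm(increments=[[[1,0.1,-0.08,0,0,0.07,0],[1,0.2,-0.16,0,-0.02,0.14,0.04],[1,0.3,-0.25,0,-0.04,0.2,0.08],[1,0.4,-0.33,0,-0.05,0.26,0.12],[1,0.4,-0.33,0,-0.05,0.26,0.12],[1,0.4,-0.33,0,-0.05,0.26,0.12]]])

```text
time: 1.07
tool_pos: [0.264, -0.402, 0.4044]
ee_rot: [3.1, -0.41, -0.029]
wrist_force: [-0.8, -0.8, -0.6]
width: 0.0939
```

Run:
```python
from h import *
p,R,o=log()
p2,R2=target([.5575,-.335,.06],-.235,np.radians(42),-1); print(cmd(p,R,[.30,-.36,.38],R2))
```

```text
t 1.0667 q [-1.221 -0.15   1.627  0.365  1.471  0.386] p [ 0.264  -0.402   0.4044] rpy [ 3.1   -0.41  -0.029] F [-0.8 -0.8 -0.6] w 0.0939
(array([ 0.221, -0.445,  0.344]), array([-0.051,  0.269,  0.113]))
```

Request:
move_arm(increments=[[[1,0.05,-0.08,0.06,-0.01,0.07,0.03],[1,0.1,-0.18,0.14,-0.02,0.14,0.06],[1,0.15,-0.3,0.22,-0.04,0.2,0.09],[1,0.22,-0.45,0.34,-0.05,0.27,0.11],[1,0.22,-0.45,0.34,-0.05,0.27,0.11],[1,0.22,-0.45,0.34,-0.05,0.27,0.11]]])

```text
time: 1.57
tool_pos: [0.3, -0.3597, 0.3793]
ee_rot: [3.141, -0.838, -0.23]
wrist_force: [-0.6, -0.2, 1.3]
width: 0.0943
```

```bash
cat > kin.py <<'E'
from h import *
from scipy.optimize import least_squares
def fk(q,L):
    a0,b,h,L1,d,L2,Lw=L
    q1,q2,q3,q4,q5,q6=q
    A=Rot.from_euler('z',q1); B=A*Rot.from_euler('y',q2); C=B*Rot.from_euler('y',q3)
    D=C*Rot.from_euler('z',q4)*Rot.from_euler('y',q5)
    R=D*Rot.from_euler('z',q6+np.pi/2)
    p=A.apply([a0,b,h])+B.apply([0,0,L1])+C.apply([d,0,L2])+D.apply([0,0,Lw])
    return p,R
def fit():
    M=np.loadtxt('log.txt')
    f=lambda L:np.concatenate([(fk(m[:6],L)[0]-m[6:9]) for m in M]+[1e-3*(L-np.array([0,.057,.3,.4,0,.45,.1]))])
    s=least_squares(f,[0,.057,.3,.4,0,.45,.1]);
    rot=max((fk(m[:6],s.x)[1].inv()*Rot.from_euler('xyz',m[9:])).magnitude() for m in M)
    return s.x,np.abs(s.fun[:3*len(M)]).max(),rot
E
python3 - <<'E'
from kin import *
p,R,o=log()
print(fit())
E
```

```text
t 1.5667 q [-1.2   -0.267  1.847  0.744  1.131  0.423] p [ 0.3    -0.3597  0.3793] rpy [ 3.141 -0.838 -0.23 ] F [-0.6 -0.2  1.3] w 0.0943
(array([-3.10747650e-06,  5.65992650e-02,  1.52652051e-01,  4.48986893e-01,
        1.00738056e-01,  4.99798836e-01,  1.51436218e-01]), np.float64(1.5003835418525568e-06), 1.1660693767907658e-05)
```

```bash
cat >> kin.py <<'E'
LO=np.array([-3.1,-.76,.27,-1.08,.17,-2.57]);HI=np.array([3.1,2.03,2.55,4.22,2.65,2.57])
L=fit()[0]
def ik(p,R,q0):
    f=lambda q:np.r_[(fk(q,L)[0]-p)*5,(R.inv()*fk(q,L)[1]).as_rotvec()]
    s=least_squares(f,np.clip(q0,LO+.001,HI-.001),bounds=(LO,HI)); return s.x,np.abs(s.fun).max()
def path(pa,Ra,pb,Rb,q,n=20):
    from scipy.spatial.transform import Slerp
    S=Slerp([0,1],Rot.concatenate([Ra,Rb])); m=0; e=0
    for t in np.linspace(0,1,n+1)[1:]:
        q2,er=ik(pa+(pb-pa)*t,S(t),q); m=max(m,np.abs(q2-q).max()); e=max(e,er); q=q2
    return q,e,m
E
python3 - <<'E'
from kin import *
p,R,o=pose();q0=o['joint_positions']
for a in (30,35,42,50):
  a=np.radians(a)
  z=np.array([np.cos(a)*.972,-np.cos(a)*.233,-np.sin(a)])
  pg,Rg=target([.5575,-.335,.06],-.235,a,-1)
  pre=pg-.1*z
  q=q0
  print(np.degrees(a))
  q,e,m=path(p,R,pre,Rg,q);print(' pre',q.round(2),e.round(4),m.round(2), pre.round(3))
  q,e,m=path(pre,Rg,pg,Rg,q);print(' gr',q.round(2),e.round(4),m.round(2), pg.round(3))
  u=pg+[0,0,.15]; q,e,m=path(pg,Rg,u,Rg,q);print(' up',q.round(2),e.round(4),m.round(2))
  g=np.array([.50,.08,.245]); p2,R2=target(g,.167,a,-1);q,e,m=path(u,Rg,p2,R2,q);print(' prehook',q.round(2),e.round(4),m.round(2),p2.round(3))
  g=np.array([.615,.10,.235]); p3,R2=target(g,.167,a,-1);q,e,m=path(p2,R2,p3,R2,q);print(' hook',q.round(2),e.round(4),m.round(2),p3.round(3))
E
```

```text
29.999999999999996
 pre [-1.09 -0.2   2.24  1.29  0.74 -0.15] 0.0 0.05 [ 0.322 -0.279  0.2  ]
 gr [-0.91  0.08  2.12  1.55  0.57 -0.36] 0.0 0.01 [ 0.406 -0.299  0.15 ]
 up [-0.91 -0.17  1.99  1.04  0.68  0.27] 0.0 0.04
 prehook [-0.11 -0.71  2.24  0.43  0.62  1.07] 0.0 0.08 [0.346 0.054 0.335]
 hook [-0.01 -0.33  2.06  0.4   0.41  1.11] 0.0 0.02 [0.461 0.074 0.325]
35.0
 pre [-1.04 -0.22  2.18  1.08  0.73  0.08] 0.0 0.03 [ 0.334 -0.282  0.221]
 gr [-0.89  0.06  2.07  1.3   0.54 -0.1 ] 0.0 0.01 [ 0.414 -0.301  0.163]
 up [-0.89 -0.17  1.93  0.85  0.72  0.45] 0.0 0.04
 prehook [-0.09 -0.66  2.18  0.33  0.71  1.17] 0.0 0.07 [0.355 0.055 0.348]
 hook [-0.   -0.31  1.99  0.28  0.53  1.23] 0.0 0.02 [0.47  0.075 0.338]
42.0
 pre [-0.97 -0.21  2.08  0.81  0.76  0.38] 0.0 0.02 [ 0.355 -0.287  0.247]
 gr [-0.85  0.05  2.    0.94  0.56  0.27] 0.0 0.01 [ 0.427 -0.304  0.18 ]
 up [-0.85 -0.14  1.85  0.63  0.81  0.66] 0.0 0.03
 prehook [-0.07 -0.6   2.08  0.23  0.85  1.26] 0.0 0.06 [0.368 0.058 0.365]
 hook [ 0.01 -0.27  1.9   0.19  0.69  1.32] 0.0 0.02 [0.483 0.078 0.355]
50.0
 pre [-0.9  -0.17  1.96  0.55  0.85  0.65] 0.0 0.02 [ 0.382 -0.293  0.274]
 gr [-0.81  0.06  1.91  0.61  0.65  0.6 ] 0.0 0.01 [ 0.445 -0.308  0.198]
 up [-0.81 -0.1   1.74  0.45  0.94  0.83] 0.0 0.02
 prehook [-0.04 -0.51  1.97  0.16  1.    1.32] 0.0 0.06 [0.386 0.061 0.383]
 hook [ 0.02 -0.21  1.78  0.12  0.88  1.38] 0.0 0.02 [0.501 0.081 0.373]
```

Run:
```python
from h import *
p,R,o=pose()
p2,R2=target([.5575,-.335,.06],-.235,np.radians(42),-1); z=R2.as_matrix()[:,2]
print(cmd(p,R,p2-.1*z,R2), cmd(p,R,p2,R2))
```

```text
(array([-0.733, -0.838,  1.158]), array([-0.002,  0.   ,  0.002])) (array([-0.733, -0.834,  2.158]), array([-0.002,  0.   ,  0.002]))
```

Request:
move_arm(increments=[[[1,-0.15,-0.2,0.2,0,0,0],[1,-0.3,-0.4,0.4,0,0,0],[1,-0.45,-0.55,0.6,0,0,0],[1,-0.6,-0.7,0.8,0,0,0],[1,-0.73,-0.83,0.95,0,0,0],[1,-0.73,-0.83,0.95,0,0,0],[1,-0.73,-0.83,0.95,0,0,0]]])

```text
time: 2.15
tool_pos: [0.3415, -0.285, 0.2633]
ee_rot: [3.14, -0.841, -0.229]
wrist_force: [0.7, -0.4, 1.2]
width: 0.0939
```

Run:
```python
from h import *
p,R,o=log()
c=robot.camera_params("wrist")
im,d=robot.snapshot("wrist");cv2.imwrite("pics/w1.png",im[:,:,::-1]);np.save("pics/w1.npy",d)
X=cloud("wrist",d,c)
m=(X[...,2]>.12)&(X[...,2]<.19)&(X[...,0]>.52)&(X[...,0]<.6)&(abs(X[...,1]+.335)<.05)
S=X[m];print(len(S),S.min(0),S.max(0),S.mean(0));a=np.polyfit(S[:,1],S[:,0],1);print(a)
B=X[(X[...,2]>.03)&(X[...,2]<.118)&(X[...,0]>.5)&(X[...,0]<.61)&(abs(X[...,1]+.335)<.055)];print(cv2.minAreaRect(B[:,:2].astype(np.float32)*1000))
F=B[(B[:,2]<.1)];k=np.polyfit(F[:,1],F[:,0],1);print('front',k,F.min(0),F.max(0))
p2,R2=target([.5575,-.335,.06],-.235,np.radians(42),-1)
print(cmd(p,R,p2,R2))
```

```text
t 2.15 q [-1.005 -0.261  2.084  0.793  0.82   0.386] p [ 0.3415 -0.285   0.2633] rpy [ 3.14  -0.841 -0.229] F [ 0.7 -0.4  1.2] w 0.0939
2117 [ 0.54580136 -0.36079711  0.12002664] [ 0.56528987 -0.30955386  0.18059463] [ 0.55500187 -0.33389878  0.15868296]
[0.26085356 0.64210056]
((555.5629272460938, -334.480712890625), (62.15370178222656, 43.87236404418945), 74.88015747070312)
front [0.2602745 0.6230294] [ 0.52986331 -0.36121921  0.03000052] [ 0.55115233 -0.30123608  0.09998845]
(array([-0.031, -0.013,  1.208]), array([-0.002, -0.002,  0.002]))
```

View pics/w1.png

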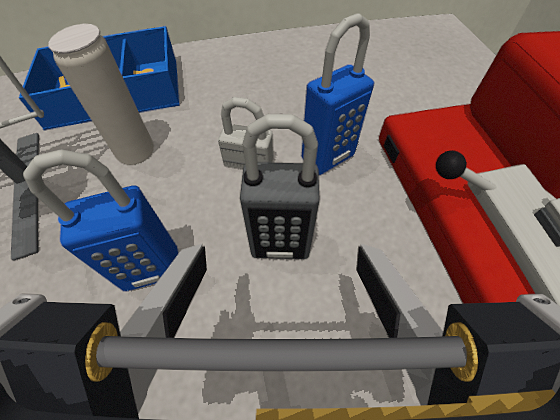

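The wrist picture shows the dark safe, keypad towards us, centred between the jaws at (280,210). Advance to grasp.

Run:
```python
from h import *
p,R,o=pose()
p2,R2=target([.5565,-.3345,.06],-.255,np.radians(42),-1)
print(cmd(p,R,p2-.06*R2.as_matrix()[:,2],R2))
```

```text
(array([-0.051, -0.062,  0.608]), array([-0.01 , -0.004,  0.011]))
```

Request:
move_arm(increments=[[[1,-0.02,-0.02,0.15,-0.01,0,0.01],[1,-0.03,-0.04,0.3,-0.01,0,0.01],[1,-0.05,-0.06,0.45,-0.01,0,0.01],[1,-0.05,-0.06,0.6,-0.01,0,0.01],[1,-0.05,-0.06,0.6,-0.01,0,0.01],[1,-0.05,-0.06,0.6,-0.01,0,0.01]]])

```text
time: 2.7
tool_pos: [0.3833, -0.2896, 0.2211]
ee_rot: [3.14, -0.844, -0.254]
wrist_force: [-0.2, -0.2, 0.2]
width: 0.0938
```

Run:
```python
from h import *
p,R,o=log()
p2,R2=target([.5565,-.3345,.06],-.255,np.radians(42),-1)
print(cmd(p,R,p2,R2))
```

```text
t 2.7 q [-0.912 -0.121  2.067  0.849  0.653  0.363] p [ 0.3833 -0.2896  0.2211] rpy [ 3.14  -0.844 -0.254] F [-0.2 -0.2  0.2] w 0.0938
(array([-0.004, -0.002,  0.607]), array([ 0.   , -0.004,  0.001]))
```

Request:
move_arm(increments=[[[1,0,0,0.15,0,0,0],[1,0,0,0.3,0,0,0],[1,0,0,0.45,0,0,0],[1,0,0,0.6,0,0,0],[1,0,0,0.6,0,0,0],[0,0,0,0.6,0,0,0],[0,0,0,0.6,0,0,0],[0,0,0,0.6,0,0,0]]])

```text
time: 3.37
tool_pos: [0.4259, -0.2997, 0.1809]
ee_rot: [3.141, -0.845, -0.254]
wrist_force: [0.7, -0.5, -1.3]
width: 0.0777
```

Request:
move_arm(increments=[[[0,0,0,0,0,0,0],[0,0,0,0,0,0,0],[0,0,0,0,0,0,0],[0,0,0,0,0,0,0]]])

```text
time: 3.7
tool_pos: [0.4261, -0.2996, 0.1802]
ee_rot: [3.142, -0.844, -0.255]
wrist_force: [-2.9, 0.1, 4.9]
width: 0.0619
```

Run:
```python
from h import *
p,R,o=log()
im,d=robot.snapshot("wrist");cv2.imwrite("pics/w2.png",im[:,:,::-1])
print(R.inv().apply([0,0,1]))
```

```text
t 3.7 q [-0.844  0.036  2.015  0.942  0.539  0.285] p [ 0.4261 -0.2996  0.1802] rpy [ 3.142 -0.844 -0.255] F [-2.9  0.1  4.9] w 0.0619
[ 7.47252321e-01  5.09693500e-05 -6.64540417e-01]
```

View pics/w2.png

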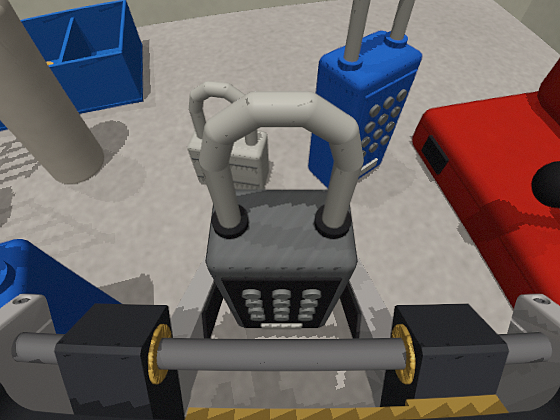

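Request:
move_arm(increments=[[[0,0.05,0,-0.04,0,0,0],[0,0.15,0,-0.13,0,0,0],[0,0.3,0,-0.27,0,0,0],[0,0.45,0,-0.4,0,0,0],[0,0.6,0,-0.53,0,0,0],[0,0.75,0,-0.67,0,0,0],[0,0.9,0,-0.8,0,0,0],[0,0.9,0,-0.8,0,0,0]]])

```text
time: 4.42
tool_pos: [0.427, -0.2997, 0.3038]
ee_rot: [3.138, -0.848, -0.251]
wrist_force: [0.8, -1.2, -0.8]
width: 0.0621
```

Run:
```python
from kin import *
p,R,o=log()
im,d=robot.snapshot("side");cv2.imwrite("pics/s2.png",im[:,:,::-1])
im,d=robot.snapshot("wrist");cv2.imwrite("pics/w3.png",im[:,:,::-1])
a=np.radians(42);q=o['joint_positions'];pc,Rc=p,R
for g,y in (([.47,-.30,.26],-.2),([.46,-.11,.26],0.),([.47,.075,.25],.167)):
    p2,R2=target(g,y,a,-1); print(p2.round(3),cmd(pc,Rc,p2,R2)); q,e,m=path(pc,Rc,p2,R2,q); print(q.round(2),e,m); pc,Rc=p2,R2
```

```text
t 4.4167 q [-0.843 -0.13   1.892  0.664  0.74   0.629] p [ 0.427  -0.2997  0.3038] rpy [ 3.138 -0.848 -0.251] F [ 0.8 -1.2 -0.8] w 0.0621
[ 0.339 -0.273  0.38 ] (array([-0.033, -0.031, -1.196]), array([ 0.027, -0.006, -0.022]))
[-1.   -0.38  1.93  0.66  1.05  0.6 ] 2.7006175074006933e-12 0.016894986179879723
[ 0.326 -0.11   0.38 ] (array([-0.3  , -1.577, -0.334]), array([ 0.095,  0.   , -0.085]))
[-0.71 -0.66  2.08  0.58  1.1   0.76] 3.966072747996208e-09 0.020623547611703152
[0.338 0.053 0.37 ] (array([ 0.005, -1.628,  0.155]), array([ 0.079,  0.   , -0.071]))
[-0.1  -0.69  2.12  0.25  0.91  1.23] 1.4572010265112567e-10 0.033082382286416856
```

View pics/s2.png

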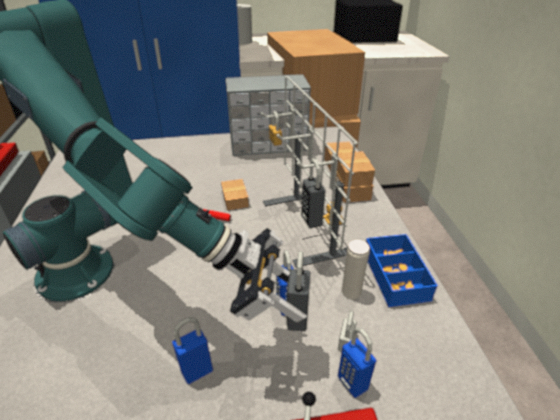

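View pics/w3.png

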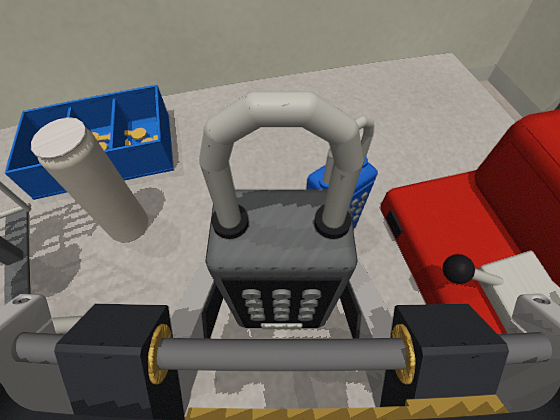

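Request:
move_arm(increments=[[[0,0,0,-0.1,0,0,0],[0,0,0,-0.25,0,0,0],[0,0,0,-0.4,0,0,0],[0,0,0,-0.6,0,0,0],[0,0,0,-0.8,0,0,0],[0,0,0,-1,0,0,0],[0,0,0,-1,0,0,0]]])

```text
time: 5.1
tool_pos: [0.3526, -0.2803, 0.3675]
ee_rot: [3.141, -0.844, -0.255]
wrist_force: [-0.4, -1.1, -2.3]
width: 0.0617
```

Run:
```python
from kin import *
p,R,o=log()
a=np.radians(42);q=o['joint_positions'];pc,Rc=p,R
for g,y in (([.47,-.22,.26],-.12),([.465,-.12,.26],0.02),([.475,-.02,.26],.12),([.485,.08,.26],.167)):
    p2,R2=target(g,y,a,-1); print(p2.round(3),cmd(pc,Rc,p2,R2)); q,e,m=path(pc,Rc,p2,R2,q); print(q.round(2),e,m); pc,Rc=p2,R2
```

```text
t 5.1 q [-0.965 -0.348  1.931  0.637  0.959  0.65 ] p [ 0.3526 -0.2803  0.3675] rpy [ 3.141 -0.844 -0.255] F [-0.4 -1.1 -2.3] w 0.0617
[ 0.337 -0.204  0.38 ] (array([-0.13 , -0.699, -0.342]), array([ 0.064, -0.004, -0.057]))
[-0.89 -0.5   2.    0.63  1.07  0.65] 5.179190409876355e-13 0.007801773819966329
[ 0.331 -0.123  0.38 ] (array([-0.105, -0.8  , -0.116]), array([ 0.066,  0.   , -0.06 ]))
[-0.75 -0.63  2.07  0.61  1.11  0.7 ] 3.0012103913179544e-12 0.00894775059226216
[ 0.342 -0.036  0.38 ] (array([ 0.085, -0.864,  0.094]), array([ 0.047,  0.   , -0.043]))
[-0.45 -0.67  2.09  0.49  1.03  0.9 ] 5.440092820663267e-14 0.015950910722042633
[0.353 0.058 0.38 ] (array([ 0.148, -0.918,  0.164]), array([ 0.022,  0.   , -0.02 ]))
[-0.07 -0.65  2.08  0.23  0.9   1.27] 1.335754423736901e-13 0.019495532522137538
```

Request:
move_arm(increments=[[[0,-0.02,-0.1,-0.05,0.01,0,-0.01],[0,-0.05,-0.25,-0.12,0.02,0,-0.02],[0,-0.08,-0.4,-0.2,0.04,0,-0.035],[0,-0.1,-0.55,-0.27,0.05,0,-0.045],[0,-0.13,-0.7,-0.34,0.064,0,-0.057],[0,-0.13,-0.7,-0.34,0.064,0,-0.057]]])

```text
time: 5.6
tool_pos: [0.3385, -0.2017, 0.3775]
ee_rot: [-3.135, -0.84, -0.119]
wrist_force: [0.5, 0.2, -3.0]
width: 0.0618
```

Request:
move_arm(increments=[[[0,-0.02,-0.15,-0.02,0.01,0,-0.01],[0,-0.04,-0.3,-0.04,0.02,0,-0.02],[0,-0.06,-0.45,-0.06,0.04,0,-0.035],[0,-0.08,-0.6,-0.09,0.05,0,-0.045],[0,-0.1,-0.8,-0.12,0.066,0,-0.06],[0,-0.1,-0.8,-0.12,0.066,0,-0.06]]])

```text
time: 6.1
tool_pos: [0.3326, -0.1205, 0.3787]
ee_rot: [-3.138, -0.841, 0.024]
wrist_force: [-0.5, -0.1, -3.7]
width: 0.0616
```

Run:
```python
from kin import *
p,R,o=log()
a=np.radians(42);q=o['joint_positions'];pc,Rc=p,R
for g,y in (([.475,-.02,.26],.12),([.485,.08,.26],.167)):
    p2,R2=target(g,y,a,-1); print(p2.round(3),cmd(pc,Rc,p2,R2)); q,e,m=path(pc,Rc,p2,R2,q); print(q.round(2),e,m); pc,Rc=p2,R2
```

```text
t 6.1 q [-0.739 -0.625  2.07   0.618  1.107  0.693] p [ 0.3326 -0.1205  0.3787] rpy [-3.138 -0.841  0.024] F [-0.5 -0.1 -3.7] w 0.0616
[ 0.342 -0.036  0.38 ] (array([ 0.091, -0.842,  0.078]), array([ 0.043, -0.002, -0.041]))
[-0.45 -0.67  2.09  0.49  1.03  0.9 ] 7.438494264988549e-14 0.015624527250580222
[0.353 0.058 0.38 ] (array([ 0.148, -0.918,  0.164]), array([ 0.022,  0.   , -0.02 ]))
[-0.07 -0.65  2.08  0.23  0.9   1.27] 1.3968774054129438e-13 0.01949553269653448
```

Request:
move_arm(increments=[[[0,0.02,-0.15,0.01,0.01,0,-0.01],[0,0.04,-0.3,0.03,0.02,0,-0.02],[0,0.06,-0.5,0.05,0.03,0,-0.03],[0,0.08,-0.7,0.07,0.04,0,-0.035],[0,0.09,-0.84,0.08,0.043,0,-0.041],[0,0.09,-0.84,0.08,0.043,0,-0.041]]])

```text
time: 6.6
tool_pos: [0.343, -0.0367, 0.3802]
ee_rot: [3.139, -0.841, 0.121]
wrist_force: [0.2, 0.3, -3.7]
width: 0.0619
```

Request:
move_arm(increments=[[[0,0.02,-0.15,0.02,0,0,0],[0,0.05,-0.3,0.05,0.01,0,-0.01],[0,0.08,-0.45,0.08,0.01,0,-0.01],[0,0.1,-0.6,0.11,0.015,0,-0.015],[0,0.12,-0.75,0.13,0.02,0,-0.02],[0,0.15,-0.92,0.16,0.022,0,-0.02],[0,0.15,-0.92,0.16,0.022,0,-0.02],[0,0.15,-0.92,0.16,0.022,0,-0.02]]])

```text
time: 7.27
tool_pos: [0.3545, 0.0554, 0.3806]
ee_rot: [3.136, -0.84, 0.167]
wrist_force: [0.3, -0.1, -3.4]
width: 0.0622
```

Run:
```python
from kin import *
p,R,o=log()
for n in("wrist","scene","side"):
    c=robot.camera_params(n);im,d=robot.snapshot(n);cv2.imwrite(f"pics/{n}3.png",im[:,:,::-1]);np.save(f"pics/{n}3.npy",d)
    X=cloud(n,d,c)
    m=(X[...,2]>.3)&(X[...,2]<.333)&(X[...,0]>.57)&(X[...,0]<.66)&(X[...,1]>.07)&(X[...,1]<.125)
    H=X[m]
    if len(H)>5:
        l=H[H[:,0]>.605]; a=np.polyfit(l[:,0],l[:,1],1);print(n,'hook',len(H),H.min(0).round(4),H.max(0).round(4),'line',a.round(4),'y@.62',np.polyval(a,.62).round(4))
    # safe shackle/top: expected grasp frame
    g=p+.18*R.as_matrix()[:,2]
    S=X[(X[...,2]>g[2]+.066)&(X[...,2]<g[2]+.125)&(abs(X[...,0]-g[0])<.03)&(abs(X[...,1]-g[1])<.04)]
    if len(S)>20: print(n,'shackle',len(S),S.min(0).round(4),S.max(0).round(4),'mid',((S.min(0)+S.max(0))/2).round(4),'yaw',-np.arctan(np.polyfit(S[:,1],S[:,0],1)[0]))
print('g',g)
```

```text
t 7.2667 q [-0.079 -0.644  2.075  0.227  0.898  1.262] p [0.3545 0.0554 0.3806] rpy [ 3.136 -0.84   0.167] F [ 0.3 -0.1 -3.4] w 0.0622
wrist hook 678 [0.5775 0.0905 0.3087] [0.6596 0.1101 0.326 ] line [ 0.1672 -0.0034] y@.62 0.1003
wrist shackle 9636 [0.4806 0.0522 0.3264] [0.4944 0.1022 0.3804] mid [0.4875 0.0772 0.3534] yaw 0.1602674949373764
scene hook 144 [0.5775 0.0932 0.3084] [0.66   0.1133 0.3285] line [ 0.1767 -0.0064] y@.62 0.1032
scene shackle 231 [0.4808 0.0544 0.3266] [0.4976 0.104  0.3821] mid [0.4892 0.0792 0.3543] yaw 0.16555352710578491
side hook 82 [0.5803 0.089  0.3074] [0.6598 0.1064 0.326 ] line [ 0.1817 -0.0154] y@.62 0.0973
side shackle 134 [0.4828 0.0478 0.3276] [0.498  0.0987 0.3804] mid [0.4904 0.0732 0.354 ] yaw 0.18006734309773703
g [0.48677995 0.07673768 0.26039422]
```

View pics/wrist3.png

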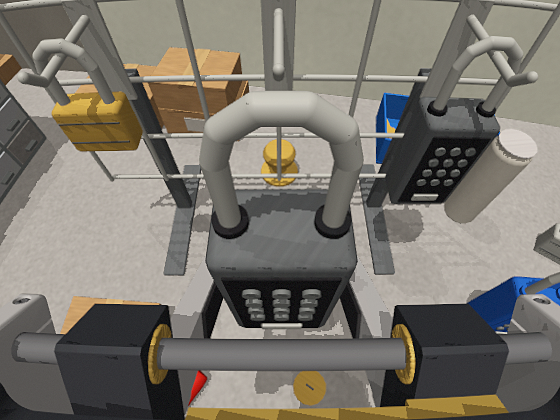

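View pics/scene3.png

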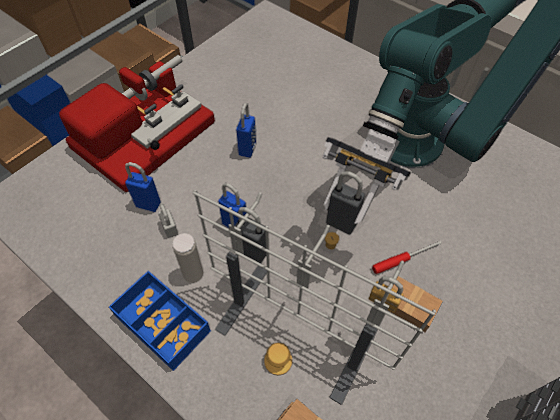

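View pics/side3.png

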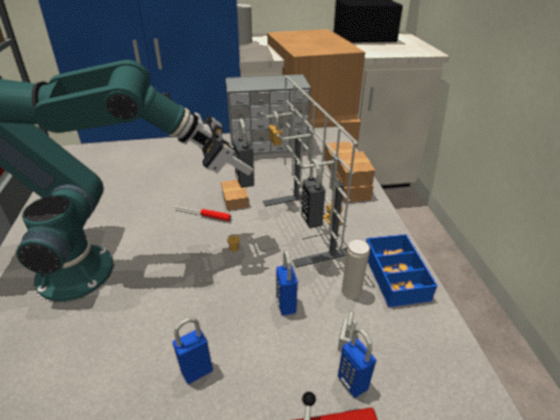

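Shackle centre and hook line agree to about 1 mm: the hook is at wrist (280,45), straight ahead. The opening is too high by about 35 mm, so lower, then advance partway and check.

Request:
move_arm(increments=[[[0,-0.08,0,0.07,0,0,0],[0,-0.17,0,0.15,0,0,0],[0,-0.26,0,0.23,0,0,0],[0,-0.16,-0.01,0.34,0,0,0],[0,-0.06,-0.01,0.45,0,0,0],[0,0.04,-0.01,0.57,0,0,0],[0,0.14,-0.01,0.68,0,0,0],[0,0.14,-0.01,0.68,0,0,0]]])

```text
time: 8.08
tool_pos: [0.4147, 0.0651, 0.3449]
ee_rot: [3.137, -0.84, 0.163]
wrist_force: [0.4, -1.0, -4.3]
width: 0.0616
```

```bash
cat > look.py <<'E'
from kin import *
import sys
t=sys.argv[1]
p,R,o=log()
for n in("wrist","scene","side"):
    c=robot.camera_params(n);im,d=robot.snapshot(n);cv2.imwrite(f"pics/{n}{t}.png",im[:,:,::-1])
    X=cloud(n,d,c); g=p+.18*R.as_matrix()[:,2]
    S=X[(X[...,2]>g[2]+.066)&(X[...,2]<g[2]+.125)&(abs(X[...,0]-g[0])<.02)&(abs(X[...,1]-g[1])<.04)]
    if len(S)>20: print(n,'shackle',len(S),S.min(0).round(4),S.max(0).round(4),'mid',((S.min(0)+S.max(0))/2).round(4))
    x,y=proj(n,g+[0,0,.08],c)[0].astype(int); r=70 if n!="wrist" else 400
    cr=im[max(0,y-r):y+r,max(0,x-r):x+r,::-1]; 
    if n!="wrist": cr=cv2.resize(cr,(600,600),interpolation=cv2.INTER_CUBIC);cv2.imwrite(f"pics/{n}{t}z.png",cr)
print('g',g)
E
python3 look.py 4
```

```text
t 8.0833 q [-0.03  -0.451  2.042  0.208  0.731  1.285] p [0.4147 0.0651 0.3449] rpy [ 3.137 -0.84   0.163] F [ 0.4 -1.  -4.3] w 0.0616
wrist shackle 9633 [0.5408 0.0615 0.2907] [0.5544 0.1113 0.3443] mid [0.5476 0.0864 0.3175]
scene shackle 208 [0.5414 0.0641 0.2912] [0.5559 0.1138 0.3456] mid [0.5486 0.089  0.3184]
side shackle 134 [0.542  0.0585 0.2911] [0.5564 0.1084 0.3452] mid [0.5492 0.0835 0.3182]
g [0.54709024 0.08596435 0.22470723]
```

View pics/wrist4.png

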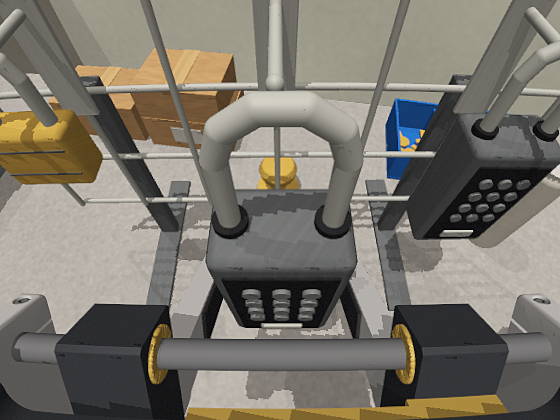

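View pics/side4z.png

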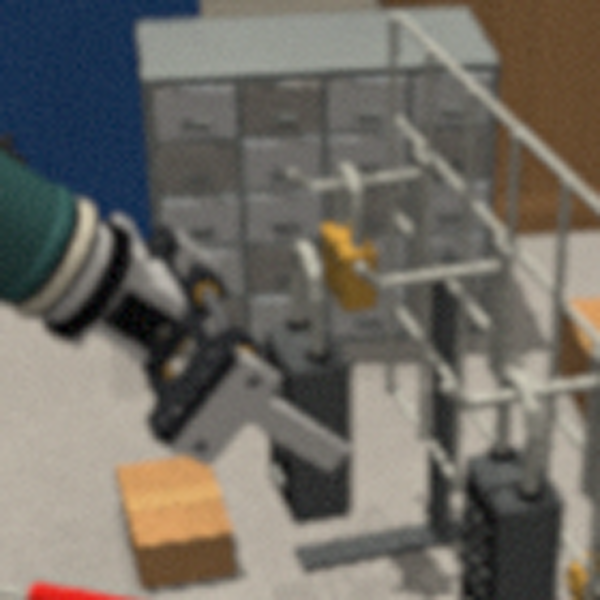

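View pics/scene4z.png

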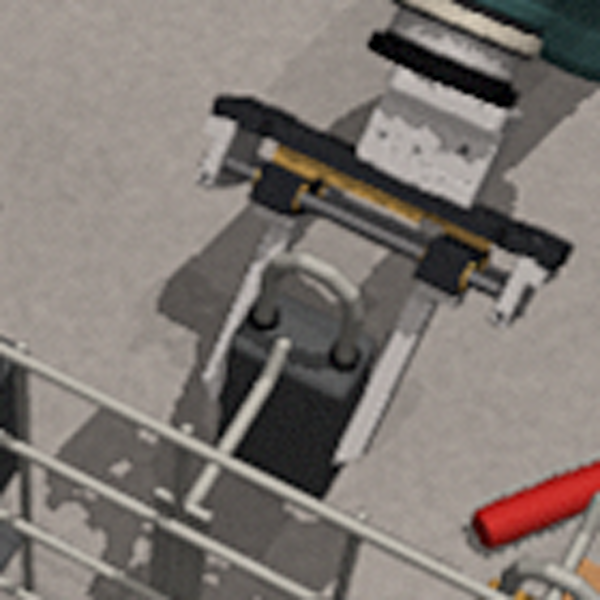

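Request:
move_arm(increments=[[[0,0.05,-0.02,0.06,0,0,0],[0,0.11,-0.02,0.12,0,0,0],[0,0.16,-0.02,0.18,0,0,0],[0,0.22,-0.02,0.24,0,0,0],[0,0.28,-0.02,0.31,0,0,0],[0,0.35,-0.02,0.39,0,0,0],[0,0.42,-0.02,0.47,0,0,0],[0,0.42,-0.02,0.47,0,0,0]]])

```text
time: 8.9
tool_pos: [0.4772, 0.0778, 0.3468]
ee_rot: [3.136, -0.843, 0.165]
wrist_force: [0.2, -0.6, -3.6]
width: 0.0614
```

```bash
python3 look.py 5
```

```text
t 8.9 q [ 0.01  -0.283  1.925  0.178  0.67   1.327] p [0.4772 0.0778 0.3468] rpy [ 3.136 -0.843  0.165] F [ 0.2 -0.6 -3.6] w 0.0614
wrist shackle 11535 [0.5899 0.0744 0.293 ] [0.6299 0.1243 0.3468] mid [0.6099 0.0994 0.3199]
scene shackle 272 [0.5901 0.0769 0.2933] [0.6294 0.1269 0.3484] mid [0.6098 0.1019 0.3208]
side shackle 151 [0.5904 0.0705 0.2935] [0.6296 0.1205 0.3466] mid [0.61   0.0955 0.3201]
g [0.60990331 0.09878479 0.2269752 ]
```

View pics/wrist5.png

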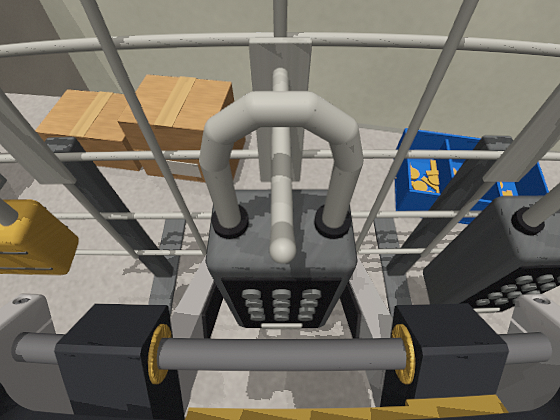

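View pics/side5z.png

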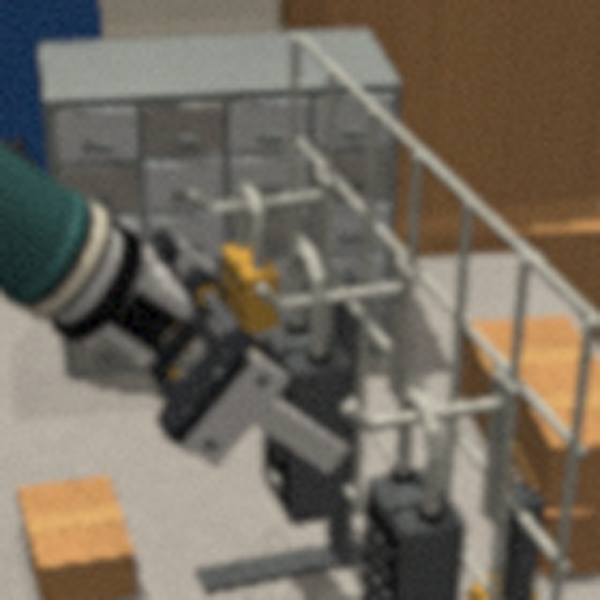

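View pics/scene5z.png

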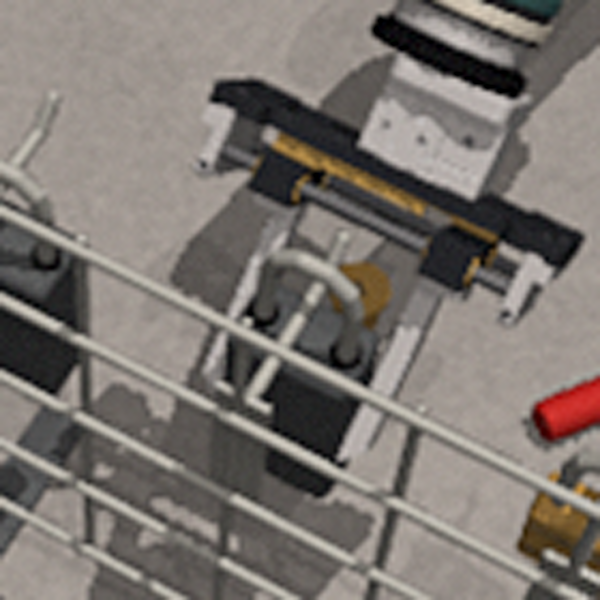

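The tip at wrist (282,250) is through the shackle and centred. Lower onto the prong.

Request:
move_arm(increments=[[[0,-0.03,0,0.03,0,0,0],[0,-0.06,0,0.05,0,0,0],[0,-0.09,0,0.08,0,0,0],[0,-0.12,0,0.11,0,0,0],[0,-0.15,0,0.13,0,0,0],[0,-0.165,0,0.147,0,0,0],[0,-0.165,0,0.147,0,0,0],[0,-0.165,0,0.147,0,0,0]]])

```text
time: 9.72
tool_pos: [0.4754, 0.0775, 0.3246]
ee_rot: [3.136, -0.842, 0.165]
wrist_force: [1.5, 0.6, -3.9]
width: 0.0618
```

```bash
python3 look.py 6
```

```text
t 9.7167 q [ 0.009 -0.27   1.961  0.19   0.622  1.311] p [0.4754 0.0775 0.3246] rpy [ 3.136 -0.842  0.165] F [ 1.5  0.6 -3.9] w 0.0618
wrist shackle 11052 [0.5882 0.0739 0.2707] [0.6281 0.1239 0.3246] mid [0.6081 0.0989 0.2976]
scene shackle 261 [0.5883 0.077  0.2717] [0.6273 0.1263 0.3256] mid [0.6078 0.1016 0.2986]
side shackle 143 [0.5887 0.0708 0.2718] [0.6263 0.1182 0.3258] mid [0.6075 0.0945 0.2988]
g [0.60810546 0.09844616 0.20472967]
```

View pics/wrist6.png

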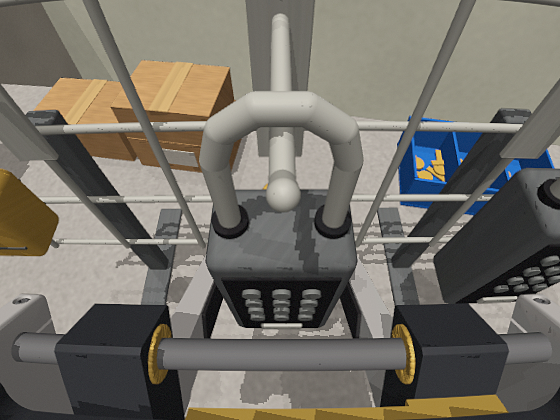

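Request:
move_arm(increments=[[[0,-0.008,0,0.007,0,0,0],[0,-0.015,0,0.013,0,0,0],[0,-0.022,0,0.02,0,0,0],[0,-0.022,0,0.02,0,0,0],[0,-0.022,0,0.02,0,0,0]]])

```text
time: 10.28
tool_pos: [0.4759, 0.0775, 0.323]
ee_rot: [3.135, -0.845, 0.165]
wrist_force: [-1.2, 0.2, 0.5]
width: 0.0618
```

The load has gone onto the prong (Fz from -3.9 to +0.5 N). Release.

Request:
move_arm(increments=[[[0.75,0,0,0,0,0,0],[0.8,0,0,0,0,0,0],[0.9,0,0,0,0,0,0],[1,0,0,0,0,0,0],[1,0,0,0,0,0,0],[1,0,0,0,0,0,0],[1,0,0,0,0,0,0],[1,0,0,0,0,0,0]]])

```text
time: 10.95
tool_pos: [0.4755, 0.0775, 0.3217]
ee_rot: [3.136, -0.842, 0.165]
wrist_force: [0.3, 0.4, 0.9]
width: 0.094
```

```bash
python3 look.py 7
```

```text
t 10.95 q [ 0.009 -0.267  1.965  0.192  0.616  1.309] p [0.4755 0.0775 0.3217] rpy [ 3.136 -0.842  0.165] F [0.3 0.4 0.9] w 0.094
wrist shackle 11554 [0.5882 0.074  0.2679] [0.6281 0.1241 0.3235] mid [0.6082 0.099  0.2957]
scene shackle 261 [0.5889 0.0761 0.2679] [0.6273 0.1266 0.325 ] mid [0.6081 0.1014 0.2964]
side shackle 147 [0.5882 0.0711 0.2685] [0.6267 0.1192 0.3235] mid [0.6074 0.0952 0.296 ]
g [0.6081681  0.09846406 0.20186483]
```

View pics/wrist7.png

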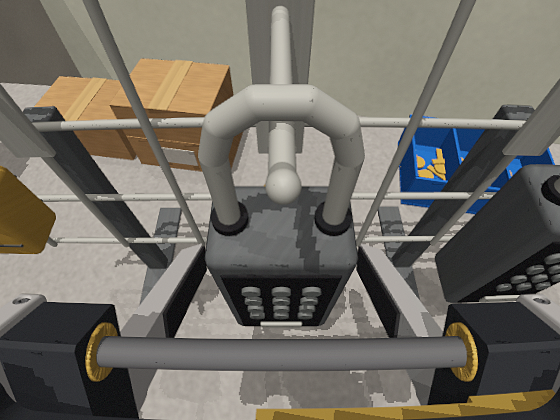

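The safe hangs with the jaws clear on both sides. Retreat along the tool axis.

Request:
move_arm(increments=[[[1,0,0,-0.07,0,0,0],[1,0,0,-0.2,0,0,0],[1,0,0,-0.35,0,0,0],[1,0,0,-0.5,0,0,0],[1,0,0,-0.7,0,0,0],[1,0,0,-0.9,0,0,0],[1,0,0,-0.9,0,0,0]]])

```text
time: 11.68
tool_pos: [0.408, 0.0669, 0.3857]
ee_rot: [3.134, -0.85, 0.166]
wrist_force: [-0.1, 0.1, 1.7]
width: 0.0941
```

Request:
move_arm(increments=[[[1,0,0,-0.15,0,0,0],[1,0,0,-0.3,0,0,0],[1,0,0,-0.4,0,0,0],[1,0,0,-0.4,0,0,0],[1,0,0,-0.4,0,0,0],[1,0,0,-0.4,0,0,0]]])

```text
time: 12.18
tool_pos: [0.3799, 0.0623, 0.4074]
ee_rot: [3.136, -0.841, 0.164]
wrist_force: [-0.8, -0.1, -0.3]
width: 0.094
```

Request:
move_arm(increments=[[[1,0,0,0,0,0,0],[1,0,0,0,0,0,0],[1,0,0,0,0,0,0],[1,0,0,0,0,0,0],[1,0,0,0,0,0,0],[1,0,0,0,0,0,0],[1,0,0,0,0,0,0],[1,0,0,0,0,0,0]]])

```text
time: 12.85
tool_pos: [0.3797, 0.0623, 0.4083]
ee_rot: [3.136, -0.843, 0.165]
wrist_force: [-0.1, 0.1, 0.1]
width: 0.0942
```

```bash
cat > fin.py <<'E'
from kin import *
import sys
t=sys.argv[1];log()
for n in("wrist","scene","side"):
    c=robot.camera_params(n);im,d=robot.snapshot(n);cv2.imwrite(f"pics/{n}{t}.png",im[:,:,::-1])
    X=cloud(n,d,c)
    m=(X[...,2]>.1)&(X[...,2]<.262)&(X[...,0]>.57)&(X[...,0]<.655)&(X[...,1]>.05)&(X[...,1]<.15)&(im.max(2)<110)
    S=X[m]; print(n,len(S),S.min(0).round(3),S.max(0).round(3),S.mean(0).round(4))
E
python3 fin.py 8; python3 fin.py 9
```

```text
t 12.85 q [-0.045 -0.574  1.986  0.191  0.906  1.311] p [0.3797 0.0623 0.4083] rpy [ 3.136 -0.843  0.165] F [-0.1  0.1  0.1] w 0.0942
wrist 5982 [0.585 0.065 0.148] [0.633 0.131 0.262] [0.5961 0.0962 0.2311]
scene 689 [0.588 0.07  0.148] [0.633 0.134 0.262] [0.6181 0.1146 0.227 ]
side 771 [0.587 0.061 0.146] [0.636 0.123 0.262] [0.6087 0.0767 0.2129]
t 13.0 q [-0.045 -0.574  1.986  0.191  0.906  1.311] p [0.3797 0.0623 0.4083] rpy [ 3.136 -0.843  0.165] F [-0.2  1.4  0.1] w 0.094
wrist 5974 [0.584 0.065 0.147] [0.632 0.131 0.262] [0.5961 0.0963 0.231 ]
scene 681 [0.588 0.069 0.147] [0.633 0.134 0.262] [0.6182 0.1145 0.227 ]
side 775 [0.587 0.06  0.144] [0.636 0.123 0.262] [0.6085 0.0767 0.2128]
```

View pics/wrist9.png

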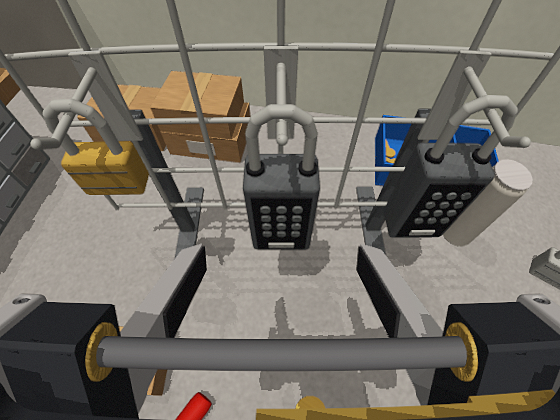

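View pics/side9.png

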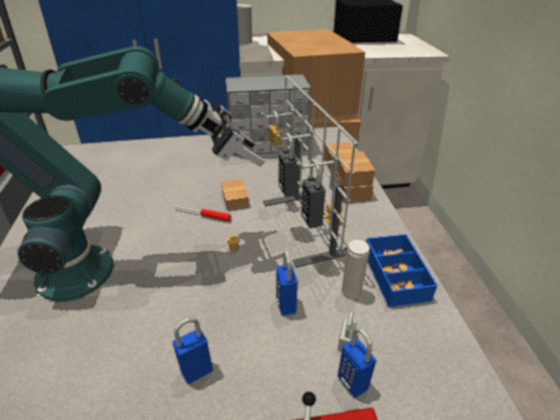

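View pics/scene9.png

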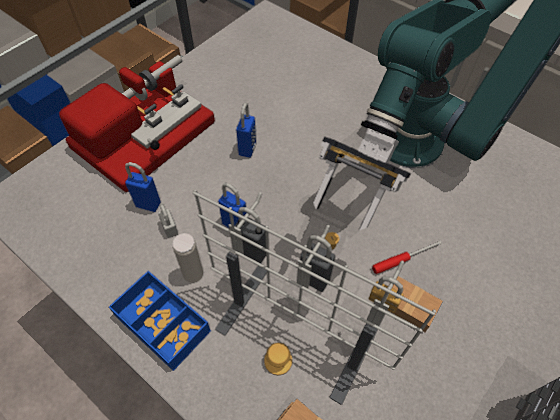

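The safe hangs on the middle hook, keypad out, at wrist (282,200), and the other items are unmoved. I'll wait briefly for any sway to settle, then hand in.

Request:
move_arm(increments=[[[1,0,0,0,0,0,0],[1,0,0,0,0,0,0],[1,0,0,0,0,0,0],[1,0,0,0,0,0,0],[1,0,0,0,0,0,0],[1,0,0,0,0,0,0],[1,0,0,0,0,0,0],[1,0,0,0,0,0,0]]])

```text
time: 13.82
tool_pos: [0.3797, 0.0623, 0.4082]
ee_rot: [3.136, -0.842, 0.165]
wrist_force: [-0.6, -0.1, 0.2]
width: 0.0937
```

Request:
move_arm(increments=[[[1,0,0,0,0,0,0],[1,0,0,0,0,0,0],[1,0,0,0,0,0,0],[1,0,0,0,0,0,0],[1,0,0,0,0,0,0],[1,0,0,0,0,0,0],[1,0,0,0,0,0,0],[1,0,0,0,0,0,0]]])

```text
time: 14.48
tool_pos: [0.3797, 0.0623, 0.4082]
ee_rot: [3.136, -0.842, 0.165]
wrist_force: [0.0, 0.0, 0.6]
width: 0.0942
```

```bash
python3 fin.py 10; python3 fin.py 11; python3 fin.py 12; python3 -c "
from bench import robot
print(robot.close_job())"
```

```text
t 14.4833 q [-0.045 -0.574  1.986  0.191  0.906  1.311] p [0.3797 0.0623 0.4082] rpy [ 3.136 -0.842  0.165] F [0.  0.  0.6] w 0.0942
wrist 5949 [0.585 0.065 0.147] [0.632 0.131 0.262] [0.5961 0.0962 0.2312]
scene 689 [0.589 0.069 0.147] [0.633 0.134 0.262] [0.6181 0.1147 0.227 ]
side 778 [0.587 0.061 0.145] [0.636 0.123 0.262] [0.6086 0.0767 0.2129]
t 14.6333 q [-0.045 -0.574  1.986  0.191  0.906  1.311] p [0.3797 0.0623 0.4082] rpy [ 3.136 -0.842  0.165] F [-0.9 -0.6 -0. ] w 0.0937
wrist 5948 [0.584 0.065 0.148] [0.632 0.131 0.262] [0.5961 0.0963 0.2312]
scene 685 [0.588 0.069 0.149] [0.633 0.134 0.262] [0.6182 0.1147 0.2269]
side 781 [0.587 0.061 0.146] [0.636 0.124 0.262] [0.6086 0.077  0.2129]
t 14.7833 q [-0.045 -0.574  1.986  0.191  0.906  1.311] p [0.3797 0.0623 0.4082] rpy [ 3.136 -0.842  0.165] F [ 0.  -0.7 -0.9] w 0.0941
wrist 5958 [0.584 0.065 0.147] [0.632 0.131 0.262] [0.5961 0.0962 0.2312]
scene 682 [0.589 0.07  0.146] [0.634 0.134 0.262] [0.6182 0.1147 0.2267]
side 775 [0.587 0.061 0.144] [0.636 0.126 0.262] [0.6086 0.0768 0.213 ]
the job is handed in; nothing more can be done
None
```

The key safe hangs by its shackle on the empty middle hook, keypad facing out. I gripped it by its sides from the front at a 42° slant, carried it over, lowered it onto the prong, let go and backed away. I handed the job in at 14.8 s.

**Last checks:**
- **Hanging:** the prong passes through the middle of the shackle, and the safe's underside is about 145 mm above the bench.
- **Still:** three sets of pictures over 0.3 s agree to well under 1 mm.
- **Clear of the robot:** the open gripper is about 0.13 m away along its axis and reads close to zero force.
- **Other stock:** nothing else looked moved in the pictures. I judged this by eye and did not measure it.

No check failed. The cameras differ by a few millimetres sideways (about 6 mm between the scene and side views), partly because each sees a different side of the objects. I used their average and the wrist view.

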